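# Find the loose hold-down bolt of the microscope mount and hold its cap open

### The arm

A 7-joint arm with a two-finger parallel gripper is mounted at the origin on the work surface. World frame = base frame: x ahead of the robot, y to its left, z up, the work surface at z = 0. Lengths are in m, angles in degrees, forces in N, time in s.
With the tool pointing down it reaches from about 0.4 to 0.9 m from the base axis. Payload 5.6 kg.
Tool frame: the origin (TCP) lies midway between the tips of the shut fingers; the grasp point (between the pads) lies hold_point_z behind it (hold_point_z is the distance from the TCP to the grasp point, in m); z points along the fingers, y is the line along which they close (so a half turn about z gives the same grasp; the last joint's range is limited). The gripper opens to 92 mm and grips with 3 to 60 N. Pads are 20 mm wide; open, the fingers measure 128 mm over their backs; the gripper's body (75 mm by 189 mm) begins 69 mm behind the grasp point.
Start: joints at [68.927, 26.786, -0.665, 91.828, 0.344, 61.387, -3.226], TCP at [0.207, -0.616, 0.215] pointing down, gripper open.
Joint ranges: [-144.91, 144.91], [-17.63, 115.5], [-89.93, 88.59], [15.96, 139.68], [-74.01, 254.01], [8.47, 105.57], [-167.45, 167.45]. Speed limits (degrees/s): [147.25, 147.25, 180, 180, 180, 180, 180].

### API

Orientations are given as [roll, pitch, yaw] about the fixed x, y, z axes, in that order (R = Rz(yaw) Ry(pitch) Rx(roll)).
In Python, from plant import state, grab_frame, hand_in, hold_point_z gives the robot as it stands. The module is installed in compiled form; this text tells all that it offers.
- The arm moves only by the tool carry_out, never from a script. Its argument "series" is a list of rows, each a list of 7 numbers: the shift along the tool's x, y, z in m, then the turn, a rotation vector about the tool's x, y, z in rad, then the finger opening in m, from 0 to 0.0919. A call has 1 to 20 rows; each row shifts and turns the commanded pose from where the row before left it, along the tool's axes as they then stand; what a row does not reach is not made up. A row lasts 1/10 s, in which the tool goes at most 50 mm and 8.59 degrees, less where a joint would pass 70% of its speed; a pose out of reach is approached as far as the arm can. A call is refused whole if a number of a shift passes 0.05 or a number of a turn 0.15, either way. A call with a gripper value outside its range is refused whole. The fingers move at their own pace and stop on an object; "squeeze" is the grip in N (left out, the last holds). Time passes only in rows, so rows that do not move let the fingers close. It gives the time, the measured TCP pose, the force, the opening and the grip force at its end, in the units of the state.
- state(): the state, without advancing time (a new reading comes with each control period).
- grab_frame(name): name is "scene" or "top"; returns a dict with "image" (384x512x3 uint8, red, green, blue), "z_map" (384x512 float32, m along the optical axis (not along the pixel's ray), 0 where there is no reading), "fx", "fy", "cx", "cy" (pixels), "pose" (4x4, takes a point from camera to world coordinates). Camera axes: x right, y down, z forward; pixel columns grow to the right and rows downward; lengths in m; the calibration is good to about 2 mm. A picture is of the moment at which its call begins.
- hand_in(): hands the job in; it is judged then, once.
The state is a dict: "time_s": time; "q": joint angles; "joint_vel": joint speeds; "joint_torque": joint torques, N m; "position": TCP position; "eef_rot": TCP orientation; "force": force on the tool from outside, world axes, zero at the start; "torque": the same for the moment, N m; "finger_gap": finger opening in m; "gripper_force": force on a finger pad.
Only numpy, scipy, OpenCV 4.12 (cv2) and the standard library are available. Lean on these libraries where they do the work, as an engineer would, in place of code of your own. Each camera call takes 0.05 s, during which the arm holds its last target. There are 200 camera calls.

### The job

One of the three hold-down bolts of the microscope's bench flange has worked loose: tap the bolts from above, on their closed caps, to find the one that gives. Then lift that bolt's hinged cap well open, more than two thirds of the way to its stop, and finish while still holding it open, so that a colleague can get the wrench on the bolt. Leave the caps of the two tight bolts shut and do not disturb the wrench, the jar and the dish around the flange.

Things in the scene. Friction and masses are not known exactly. Their poses are not given: they have to be found in the camera images.
- flange: round white cast bench flange of a microscope stand, fixed, 284 mm wide, 20 mm thick; origin: centre of its underside; z up, x from the middle to the rear bolt; place and yaw (to 0.5 rad) vary. Mid: open column socket 68 mm wide, 60 mm high over the bench, clamp ears 47 mm out to +x; 3 ribs, 12 mm high, midway between the bolts. 3 like bolts under black caps 105 mm from the middle, 120 degrees apart.
- bolt_front_left (a point): centre of the closed cap's top, bolt on the flange's -x +y side; 52 mm above the bench; a place on the flange, does not move with the cap; axes as the flange's. Any bolt may be the loose one. Each cap is a round hollow plastic shell, 42 mm in diameter (top 3 mm taper to 37 mm), 24 mm high, wall 3 mm, lower rim 28 mm above the bench, over a steel hex bolt (24 mm across flats).
- bolt_front_right (a point): the same for the bolt on the flange's -x -y side. Below each cap's rim, down to the flange's face, are a base ring and a rubber ring, 42 mm in diameter. A thumb tab, 16 mm wide, 3 mm thick, stands out at the rim on the flange's -x side, to 32 mm from the cap's axis, 10 mm clear above the flange's face. A cap can be gripped across its diameter along the flange's y axis.
- bolt_rear (a point): the same for the bolt on the flange's +x side
- hinge_front_left (a point): middle of the hinge axis of the front left bolt's cap: parallel to the flange's y axis, 24 mm from the cap's axis on the flange's +x side, level with the rim (28 mm above the bench); lug 16 mm wide. Fixed place on the flange. A cap opens with its tab side rising and swinging over to +x, stops at 1.4 rad, weighs 25 g and springs shut lightly when let go (under 1 N at the rim).
- hinge_front_right (a point): the same for the front right bolt's cap
- hinge_rear (a point): the same for the rear bolt's cap
- loose_bolt (a joint): how far the loose bolt, with its closed cap, is pushed down, in m: 0 at rest, at most 0.004. It begins to give at about 1 N, bottoms out at about 4 N on the cap's top, and springs back. The tight bolts do not give at all. (It does not tell which bolt is the loose one.)
- loose_cap (a joint): opening angle of the loose bolt's cap, rad: 0 closed, 1.4 at its stop
- tight_cap_a (a joint): opening angle of the cap of one of the two tight bolts, rad: 0 closed
- tight_cap_b (a joint): opening angle of the cap of the other tight bolt, rad: 0 closed
- wrench: steel wrench, 240 mm long, lying loose on the bench on the flange's +y side; leave it alone; origin about the middle of its underside, its x axis along it
- jar: glass specimen jar with a white cap, 56 mm in diameter, 75 mm tall, standing loose on the flange's -y side; leave it alone; origin at the centre of its underside
- dish: clear round petri dish, 90 mm in diameter, 16 mm high, loose on the flange's -y side; leave it alone; origin at the centre of its underside

How it is judged (in metres and radians):
On the way:
1. the loose bolt has been found: tapped from above so that it gives by more than 2 mm, its cap still shut (value of joint loose_bolt above 0.002 m and value of joint loose_cap below 0.15 rad and contact force between the fingers and anything else above 0.3 N), for 0.02 s.
At the end, for the whole second after the job is handed in: the loose bolt's cap is held still by the robot's fingers, open by more than 0.93 rad (two thirds of its 1.4 rad), the caps of both tight bolts are shut (below 0.15 rad), and the wrench, jar and dish are within 20 mm of where they were (value of joint loose_cap above 0.93 rad and contact force between the fingers and loose_cap above 0.1 N and velocity of joint loose_cap between -0.2 and 0.2 rad/s and value of joint each of tight_cap_a, tight_cap_b below 0.15 rad and distance of each of wrench, jar, dish from where it was at the start of the episode below 0.02 m); the arm keeps its last pose, push and grip.
It fails at once if the cap of a tight bolt is lifted (more than 0.25 rad) (value of joint any of tight_cap_a, tight_cap_b above 0.25 rad).
It fails at once if the wrench, the jar or the dish is disturbed (moved more than 20 mm or tipped) (distance of any of wrench, jar, dish from where it was at the start of the episode above 0.02 m or angle between jar's own z axis and vertical above 0.5 rad).
It also fails if it takes over 51 s, if anything falls off the work surface, if the arm or the gripper's body presses on something with over 40 N, if the wrist force passes 120 N, or if a joint passes its speed limit or range.

## Working session

There is one attempt and no reset: what is moved stays moved. The work goes in short steps, Python scripts to look and compute and a tool call to move; the robot and the scene stay as the last step left them, time stands still between calls to the robot, and variables do not carry over. Pictures are saved under pics/ and viewed, at most 10 in all, crops included, and the job is handed in when it is done.

Besides the shell and the picture viewer there is one more tool, called after ">>>" in YAML: its name, and indented under it one key for each argument. carry_out: Moves the arm, as the interface text tells. Its arguments: {"type":"object","properties":{"series":{"type":"array","items":{"type":"array","items":{"type":"number"}}},"squeeze":{"type":"number"}},"required":["series"]}

```bash
mkdir -p pics; python3 - <<'E'
from plant import *
import cv2,numpy as np
s=state();print({k:np.round(v,3).tolist() for k,v in s.items()},hold_point_z)
for n in("top","scene"):
    f=grab_frame(n);cv2.imwrite(f"pics/{n}0.png",f["image"][:,:,::-1]);np.savez(f"{n}0.npz",**f);print(n,f["fx"],f["cx"],f["cy"],np.round(f["pose"],3).tolist())
E
```

```text
{'time_s': 0.0, 'q': [68.926, 26.836, -0.664, 91.881, 0.344, 61.385, -3.226], 'joint_vel': [0.011, -0.068, 0.056, -0.056, 0.065, -0.002, 0.014], 'joint_torque': [-0.0, -52.058, -0.013, -24.375, -0.057, 0.017, 0.0], 'position': [0.207, -0.615, 0.214], 'eef_rot': [-179.9, 0.008, 18.606], 'force': [1.176, 0.139, 0.302], 'torque': [0.036, -0.003, -0.014], 'gripper_force': 0.0, 'finger_gap': 0.092} 0.0187
top 419.89699444668423 251.07632244402959 190.31518936519768 [[-0.02, -0.995, 0.094, 0.498], [-1.0, 0.022, 0.021, 0.009], [-0.023, -0.094, -0.995, 0.908], [0.0, 0.0, 0.0, 1.0]]
scene 353.58104864765716 257.0442098292161 194.50298373633234 [[-0.891, 0.303, -0.337, 0.891], [0.453, 0.589, -0.669, 0.641], [-0.004, -0.749, -0.663, 0.682], [0.0, 0.0, 0.0, 1.0]]
```

View pics/top0.png

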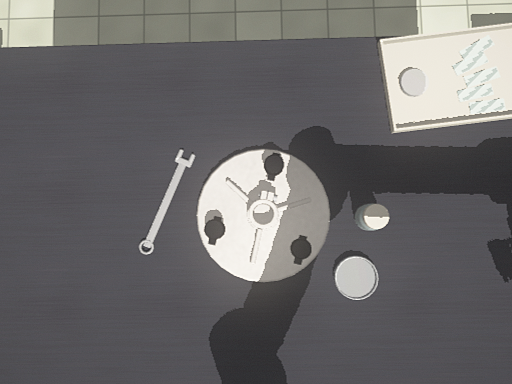

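View pics/scene0.png

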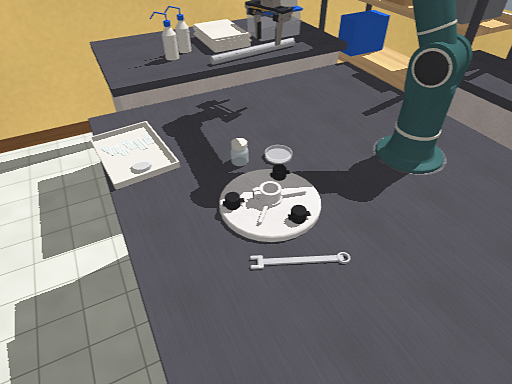

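The top view shows the flange centred near (263,214), with black caps at (274,163) rear, (214,229) front left and (300,248) front right. The tabs point down in the image, and the wrench is on the left, with the jar (372,217) and dish (356,277) on the right. Next I'll measure the caps from the depth map and a colour mask.

```bash
cat >h.py <<'E'
import numpy as np,cv2
def pts(f):
    z=f["z_map"];v,u=np.mgrid[:384,:512]
    c=np.stack([(u-f["cx"])/f["fx"]*z,(v-f["cy"])/f["fy"]*z,z],-1)
    return c@f["pose"][:3,:3].T+f["pose"][:3,3]
def ray(f,u,v,h):
    d=f["pose"][:3,:3]@[(u-f["cx"])/f["fx"],(v-f["cy"])/f["fy"],1];o=f["pose"][:3,3]
    return o+d*(h-o[2])/d[2]
E
python3 - <<'E'
from h import *
for n in("top","scene"):
    f=dict(np.load(n+"0.npz"));P=pts(f);Z=P[...,2];im=f["image"].astype(int)
    m=((im.max(2)<60)&(Z>.044)&(Z<.062)&(f["z_map"]>0)&(abs(P[...,1])<.4)&(abs(P[...,0]-.45)<.3)).astype(np.uint8)
    k,l,st,ce=cv2.connectedComponentsWithStats(m)
    print(n)
    for i in range(1,k):
        if st[i,4]>60:
            q=P[l==i];u,v=ce[i]
            (cu,cv_),r=cv2.minEnclosingCircle(np.argwhere(l==i)[:,::-1].astype(np.float32))
            print(st[i],ce[i].round(1),"ray",ray(f,u,v,.052).round(4),"mec",ray(f,cu,cv_,.052).round(4),r,"z",np.percentile(q[:,2],[10,50,90]).round(4))
    # other objects
    for lo,hi,nm in((.010,.022,"low"),(.06,.1,"high")):
        m=((Z>lo)&(Z<hi)&(P[...,0]>.2)&(P[...,0]<.75)&(abs(P[...,1])<.5)).astype(np.uint8)
        k,l,st,ce=cv2.connectedComponentsWithStats(m)
        for i in range(1,k):
            if st[i,4]>60:q=P[l==i];print(nm,st[i],q.mean(0).round(3),q.min(0).round(3),q.max(0).round(3))
E
```

```text
top
low [389 110  11  22  66] [ 0.722 -0.28   0.017] [ 0.702 -0.293  0.01 ] [ 0.75  -0.275  0.022]
low [ 197  149  134  133 9822] [0.528 0.003 0.02 ] [ 0.391 -0.139  0.012] [0.671 0.144 0.022]
low [335 256  44  44 249] [ 0.395 -0.19   0.016] [ 0.351 -0.233  0.01 ] [ 0.44  -0.144  0.02 ]
high [249 200  22  29  92] [0.527 0.015 0.061] [ 0.501 -0.01   0.06 ] [0.558 0.032 0.066]
high [363 204  27  25 531] [ 0.52  -0.218  0.075] [ 0.497 -0.245  0.061] [ 0.544 -0.195  0.08 ]
scene
[273 164  14  11 112] [279.3 168.8] ray [ 0.461  -0.0657  0.052 ] mec [ 0.4609 -0.0647  0.052 ] 6.800835609436035 z [0.0471 0.0518 0.0537]
[225 192  16  12 136] [231.9 197.6] ray [ 0.6354 -0.0138  0.052 ] mec [ 0.6339 -0.0135  0.052 ] 7.648629188537598 z [0.0471 0.0517 0.0538]
[291 205  17  13 158] [298.7 210.9] ray [0.5043 0.1105 0.052 ] mec [0.5029 0.1097 0.052 ] 8.139510154724121 z [0.048  0.0519 0.0536]
low [154 133  26  37 125] [ 0.72  -0.345  0.017] [ 0.703 -0.494  0.01 ] [ 0.75  -0.27   0.022]
low [265 145  28  17 124] [ 0.394 -0.184  0.014] [ 0.351 -0.231  0.01 ] [ 0.439 -0.139  0.019]
low [ 220  169  101   71 3688] [0.543 0.031 0.02 ] [ 0.392 -0.131  0.01 ] [0.672 0.147 0.022]
high [232 138  16  13 170] [ 0.522 -0.211  0.073] [ 0.495 -0.24   0.06 ] [ 0.544 -0.19   0.078]
```

```bash
python3 - <<'E'
from h import *
f=dict(np.load("top0.npz"));P=pts(f);Z=P[...,2];im=f["image"].astype(int)
print(im[229,214],P[229,214],P[163,274],P[248,300])
T=[]
for lo in(.042,.046):
    m=((Z>lo)&(Z<.058)&(P[...,0]>.38)&(P[...,0]<.68)&(abs(P[...,1])<.15)).astype(np.uint8)
    k,l,st,ce=cv2.connectedComponentsWithStats(m)
    for i in range(1,k):
        if st[i,4]>40: print(lo,st[i],ce[i].round(1),ray(f,*ce[i],.052).round(4),P[l==i].mean(0).round(4))
# socket/flange
m=((Z>.014)&(Z<.023)&(P[...,0]>.38)&(P[...,0]<.68)&(abs(P[...,1])<.15)).astype(np.uint8)
c=max(cv2.findContours(m,0,2)[0],key=cv2.contourArea);e=cv2.fitEllipse(c);print("flange",e,ray(f,*e[0],.02))
E
```

```text
[92 89 85] [0.50152293 0.10357948 0.05265379] [ 0.63409791 -0.02167387  0.05338846] [ 0.45979906 -0.06984089  0.05070024]
0.042 [265 155  20  20 320] [274.2 164.2] [ 0.6318 -0.0221  0.052 ] [ 0.6318 -0.0221  0.0517]
0.042 [259 190  19  12 117] [268.7 195.9] [ 0.5667 -0.0091  0.052 ] [ 0.5665 -0.0091  0.0544]
0.042 [205 219  20  21 327] [214.3 229. ] [0.5015 0.1031 0.052 ] [0.5015 0.1031 0.0517]
0.042 [291 239  21  20 333] [301.3 248.6] [ 0.4587 -0.0722  0.052 ] [ 0.4587 -0.0722  0.0519]
0.046 [265 155  20  20 316] [274.2 164.1] [ 0.632  -0.0221  0.052 ] [ 0.6321 -0.0221  0.0518]
0.046 [259 190  19  12 115] [268.6 195.8] [ 0.5668 -0.009   0.052 ] [ 0.5666 -0.0089  0.0546]
0.046 [205 219  20  21 325] [214.2 229. ] [0.5015 0.1032 0.052 ] [0.5015 0.1032 0.0517]
0.046 [292 239  20  20 328] [301.4 248.6] [ 0.4586 -0.0725  0.052 ] [ 0.4586 -0.0725  0.052 ]
flange ((263.3031005859375, 215.1327362060547), (131.8374786376953, 132.1316680908203), 150.11550903320312) [0.52872493 0.0025192  0.02      ]
```

>>> carry_out:
  series:
    - [0,0,0,0,0,0.1414,0]
    - [0,0,0,0,0,0.1414,0]
    - [0,0,0,0,0,0.1414,0]
    - [0,0,0,0,0,0.1414,0]
    - [0.0082,-0.042,0,0,0,0,0]
    - [0.0082,-0.042,0,0,0,0,0]
    - [0.0082,-0.042,0,0,0,0,0]
    - [0.0082,-0.042,0,0,0,0,0]
    - [0.0082,-0.042,0,0,0,0,0]
    - [0.0082,-0.042,0,0,0,0,0]
    - [0.0082,-0.042,0,0,0,0,0]
    - [0.0082,-0.042,0,0,0,0,0]
    - [0.0082,-0.042,0,0,0,0,0]
    - [0.0082,-0.042,0,0,0,0,0]
    - [0.0082,-0.042,0,0,0,0,0]
    - [0.0082,-0.042,0,0,0,0,0]
    - [0.0082,-0.042,0,0,0,0,0]
    - [0.0082,-0.042,0,0,0,0,0]
  squeeze: 10

```text
time_s: 1.9
position: [0.4593, -0.0708, 0.2145]
eef_rot: [180.0, 0.0, -13.8]
force: [0.5, -0.3, 0.3]
finger_gap: 0.0006
gripper_force: 0.0
```

>>> carry_out:
  series:
    - [0,0.001,0.03,0,0,0,0]
    - [0,0,0.03,0,0,0,0]
    - [0,0,0.03,0,0,0,0]
    - [0,0,0.03,0,0,0,0]
    - [0,0,0.02,0,0,0,0]
    - [0,0,0.015,0,0,0,0]
    - [0,0,0,0,0,0,0]
    - [0,0,0,0,0,0,0]

```text
time_s: 2.7
position: [0.4588, -0.0733, 0.0596]
eef_rot: [180.0, 0.0, -13.8]
force: [0.0, -0.5, 0.4]
finger_gap: 0.0005
gripper_force: 0.0
```

>>> carry_out:
  series:
    - [0,0,0.003,0,0,0,0]
    - [0,0,0.003,0,0,0,0]
    - [0,0,0.001,0,0,0,0]
    - [0,0,0,0,0,0,0]

```text
time_s: 3.1
position: [0.4589, -0.0734, 0.0527]
eef_rot: [180.0, -0.0, -13.8]
force: [-0.9, -0.3, 1.5]
finger_gap: 0.0003
gripper_force: 0.0
```

>>> carry_out:
  series:
    - [0,0,0.001,0,0,0,0]
    - [0,0,0,0,0,0,0]

```text
time_s: 3.3
position: [0.459, -0.0734, 0.0517]
eef_rot: [180.0, -0.0, -13.8]
force: [-1.1, -1.0, 1.1]
finger_gap: 0.0005
gripper_force: 0.7
```

>>> carry_out:
  series:
    - [0,0,0.001,0,0,0,0]
    - [0,0,0,0,0,0,0]

```text
time_s: 3.5
position: [0.4589, -0.0734, 0.0506]
eef_rot: [180.0, -0.0, -13.8]
force: [-0.9, -0.8, 1.9]
finger_gap: 0.0
gripper_force: 1.1
```

>>> carry_out:
  series:
    - [0,0,0.001,0,0,0,0]
    - [0,0,0,0,0,0,0]

```text
time_s: 3.7
position: [0.4589, -0.0734, 0.0496]
eef_rot: [180.0, 0.0, -13.8]
force: [-1.2, -0.5, 2.9]
finger_gap: 0.0002
gripper_force: 1.5
```

>>> carry_out:
  series:
    - [0,0,0.001,0,0,0,0]
    - [0,0,0,0,0,0,0]

```text
time_s: 3.9
position: [0.4588, -0.0734, 0.0485]
eef_rot: [180.0, 0.0, -13.8]
force: [-1.5, -0.7, 3.7]
finger_gap: 0.0003
gripper_force: 1.9
```

>>> carry_out:
  series:
    - [0,0,0.001,0,0,0,0]
    - [0,0,0,0,0,0,0]

```text
time_s: 4.1
position: [0.4586, -0.0733, 0.0477]
eef_rot: [180.0, 0.0, -13.8]
force: [-3.0, 0.8, 7.9]
finger_gap: 0.0001
gripper_force: 4.1
```

Bottomed out after 4 mm at about 4 N, so the front right bolt is the loose one. Next I'll back off, open the fingers, and tilt before gripping the cap.

>>> carry_out:
  series:
    - [0,0,-0.02,0,0,0,0]
    - [0,0,-0.04,0,0,0,0.062]
    - [0,0,0,0,0.1,0,0.062]
    - [0,0,0,0,0.1,0,0.062]
    - [0,0,0,0,0.1,0,0.062]
    - [0,0,0,0,0,0,0.062]
    - [0,0,0,0,0,0,0.062]

```text
time_s: 4.8
position: [0.4593, -0.0732, 0.1078]
eef_rot: [180.0, -17.1, -13.8]
force: [0.4, -0.5, 0.3]
finger_gap: 0.0463
gripper_force: 0.0
```

```bash
python3 - <<'E'
from plant import *
import numpy as np
from scipy.spatial.transform import Rotation as R
s=state();print(np.round(s["q"],1),s["position"],s["eef_rot"],s["finger_gap"])
T=R.from_euler("xyz",s["eef_rot"],degrees=True)
print(T.inv().apply(np.array([.4582,-.073,.033])-s["position"]).round(4), T.as_matrix().round(3))
E
```

```text
[  11.8   12.1  -10.   134.1   18.1   17.9 -117.9] [ 0.45933074 -0.07318927  0.10780656] [179.98330558 -17.13217339 -13.75203876] 0.04631782005091571
[-0.0231  0.0001  0.0712] [[ 0.928 -0.238  0.286]
 [-0.227 -0.971 -0.07 ]
 [ 0.295  0.    -0.956]]
```

>>> carry_out:
  series:
    - [-0.0115,0,0,0,0,0,0.062]
    - [-0.0115,0,0,0,0,0,0.062]
    - [0,0,0,0,0,0,0.062]
    - [0,0,0,0,0,0,0.062]
    - [0,0,0,0,0,0,0.062]
    - [0,0,0.011,0,0,0,0.062]
    - [0,0,0,0,0,0,0.062]

```text
time_s: 5.5
position: [0.4408, -0.069, 0.0897]
eef_rot: [180.0, -17.1, -13.8]
force: [0.3, -0.1, -0.7]
finger_gap: 0.062
gripper_force: 0.0
```

>>> carry_out:
  series:
    - [0,0,0.02,0,0,0,0.062]
    - [0,0,0.02,0,0,0,0.062]
    - [0,0,0.012,0,0,0,0.062]
    - [0,0,0.008,0,0,0,0.062]
    - [0,0,0,0,0,0,0.062]
    - [0,0,0,0,0,0,0.062]

```text
time_s: 6.1
position: [0.4569, -0.0736, 0.0356]
eef_rot: [179.9, -17.1, -13.8]
force: [0.3, 0.0, -0.1]
finger_gap: 0.0621
gripper_force: 0.0
```

```bash
python3 - <<'E'
from plant import *
from h import *
s=state();print(np.round(s["q"],1),s["finger_gap"])
f=grab_frame("scene");cv2.imwrite("pics/s1.png",cv2.resize(f["image"][100:250,180:380,::-1],(800,600)))
E
```

```text
[  11.7   22.   -10.2  136.4   55.3    8.7 -155. ] 0.06208455995222679
```

View pics/s1.png

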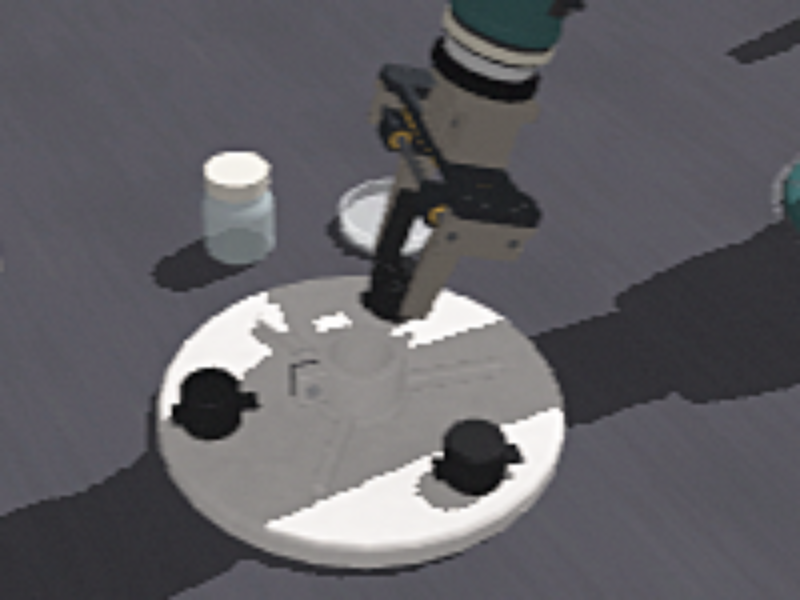

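The fingers straddle the front right cap near crop (400,300), clear of the jar (238,205) and dish (385,215). Joint 6 is at its limit, so I'll reduce the tilt slightly and then close.

>>> carry_out:
  series:
    - [0.001,0,0,0,-0.06,0,0.062]
    - [0.0005,0,0,0,-0.06,0,0.062]
    - [0,0,0,0,0,0,0.03]
    - [0,0,0,0,0,0,0.03]
    - [0,0,0,0,0,0,0.03]
    - [0,0,0,0,0,0,0.03]
    - [0,0,0,0,0,0,0.03]
  squeeze: 15

```text
time_s: 6.85
position: [0.4592, -0.0717, 0.0361]
eef_rot: [-180.0, -10.7, -13.6]
force: [3.8, 5.4, -1.7]
finger_gap: 0.0423
gripper_force: 15.0
```

```bash
python3 - <<'E'
from plant import *
import numpy as np
s=state();print({k:np.round(s[k],3).tolist() for k in("q","position","eef_rot","force","torque","finger_gap","gripper_force")})
E
```

```text
{'q': [27.407, 25.578, -27.535, 130.584, 41.557, 20.481, -138.78], 'position': [0.459, -0.072, 0.036], 'eef_rot': [-179.997, -10.718, -13.633], 'force': [3.792, 5.363, -1.729], 'torque': [1.149, -0.441, 0.189], 'finger_gap': 0.042, 'gripper_force': 14.994}
```

>>> carry_out:
  series:
    - [0.0013,-0.0015,-0.0022,0,-0.1,0,0.03]
    - [0.0013,0,-0.0022,0,-0.1,0,0.03]
    - [0.0013,0,-0.0022,0,-0.1,0,0.03]
    - [0,0,0,0,0,0,0.03]

```text
time_s: 7.25
position: [0.4628, -0.0724, 0.042]
eef_rot: [179.9, 6.7, -13.9]
force: [-0.8, 3.5, 1.4]
finger_gap: 0.0419
gripper_force: 15.0
```

```bash
python3 - <<'E'
from plant import *
import numpy as np
s=state();print({k:np.round(s[k],3).tolist() for k in("q","position","eef_rot","force","torque","finger_gap","gripper_force")})
E
```

```text
{'q': [35.451, 34.487, -37.365, 116.506, 27.044, 45.172, -122.746], 'position': [0.463, -0.072, 0.042], 'eef_rot': [179.909, 6.724, -13.889], 'force': [-0.766, 3.546, 1.422], 'torque': [0.933, 0.116, -0.026], 'finger_gap': 0.042, 'gripper_force': 15.002}
```

>>> carry_out:
  series:
    - [0.0013,-0.001,-0.0022,0,-0.1,0,0.03]
    - [0.0013,0,-0.0022,0,-0.1,0,0.03]
    - [0.0013,0,-0.0022,0,-0.1,0,0.03]
    - [0.0013,0,-0.0022,0,-0.1,0,0.03]
    - [0.0013,0,-0.0022,0,-0.1,0,0.03]
    - [0,0,0,0,0,0,0.03]

```text
time_s: 7.85
position: [0.4703, -0.0742, 0.0486]
eef_rot: [179.6, 35.5, -14.0]
force: [-1.6, 1.1, 1.5]
finger_gap: 0.0419
gripper_force: 15.0
```

```bash
python3 - <<'E'
from plant import *
from h import *
s=state();print({k:np.round(s[k],3).tolist() for k in("q","position","eef_rot","force","torque","finger_gap","gripper_force")})
f=grab_frame("scene");cv2.imwrite("pics/s2.png",cv2.resize(f["image"][100:250,180:380,::-1],(800,600)))
E
```

```text
{'q': [31.458, 50.624, -35.602, 93.991, 18.38, 79.199, -115.144], 'position': [0.47, -0.074, 0.049], 'eef_rot': [179.587, 35.478, -14.023], 'force': [-1.564, 1.125, 1.525], 'torque': [0.158, 0.058, -0.083], 'finger_gap': 0.042, 'gripper_force': 14.999}
```

View pics/s2.png

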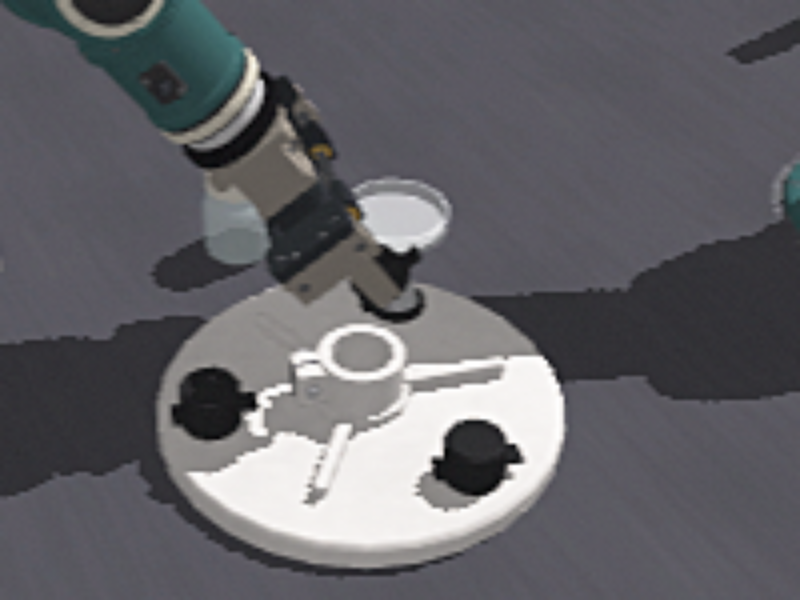

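The cap is opening: the steel bolt shows at crop (405,300), and the jar and dish are untouched. I'll continue the last part of the arc.

>>> carry_out:
  series:
    - [0.0015,0,-0.0026,0,-0.1,0,0.03]
    - [0.0015,0,-0.0026,0,-0.1,0,0.03]
    - [0.0011,0,-0.0015,0,-0.02,0,0.03]
    - [0.0011,0,-0.0015,0,-0.02,0,0.03]
    - [0,0,0,0,0,0,0.03]
    - [0,0,0,0,0,0,0.03]

```text
time_s: 8.5
position: [0.4799, -0.0766, 0.0532]
eef_rot: [179.7, 48.9, -14.0]
force: [-3.6, 2.6, -8.4]
finger_gap: 0.0421
gripper_force: 15.0
```

```bash
python3 - <<'E'
from plant import *
from h import *
s=state();print({k:np.round(s[k],3).tolist() for k in("q","joint_vel","position","eef_rot","force","torque","finger_gap","gripper_force")})
y=np.radians(-13.8);ex=np.array([np.cos(y),np.sin(y)])
hx=np.array([.4582,-.073])@ex+.024
p=s["position"];r=np.array([p[:2]@ex-hx,p[2]-.028]);p0=np.array([np.array([.4592,-.0717])@ex-hx,.0081])
ang=lambda v:np.arctan2(v[1],-v[0]);print(r,p0,np.linalg.norm(r),np.linalg.norm(p0),"a",ang(r)-ang(p0))
f=grab_frame("scene");cv2.imwrite("pics/s3.png",cv2.resize(f["image"][130:205,220:320,::-1],(800,600),interpolation=2))
f=grab_frame("top");cv2.imwrite("pics/t3.png",cv2.resize(f["image"][140:320,180:420,::-1],(800,600)))
P=pts(f);Z=P[...,2]
for lo,hi,x0,x1 in((.06,.1,.46,.58),(.01,.022,.34,.45)):
    m=(Z>lo)&(Z<hi)&(P[...,0]>x0)&(P[...,0]<x1)&(P[...,1]<-.14)&(P[...,1]>-.27);print(P[m].mean(0).round(3),P[m].min(0).round(3),P[m].max(0).round(3))
E
```

```text
{'q': [28.677, 58.78, -33.708, 83.009, 15.414, 94.159, -113.493], 'joint_vel': [0.234, 0.124, -0.157, -0.265, -0.11, 0.185, 0.131], 'position': [0.48, -0.077, 0.053], 'eef_rot': [179.741, 48.921, -13.988], 'force': [-3.625, 2.556, -8.388], 'torque': [0.044, -1.469, -0.426], 'finger_gap': 0.042, 'gripper_force': 14.992}
[-0.00205022  0.02517619] [-0.02333896  0.0081    ] 0.02525953477263225 0.02470459506320134 a 1.1554883864036043
[ 0.519 -0.22   0.075] [ 0.497 -0.244  0.061] [ 0.544 -0.195  0.079]
[ 0.395 -0.189  0.016] [ 0.351 -0.233  0.01 ] [ 0.44  -0.144  0.019]
```

View pics/s3.png

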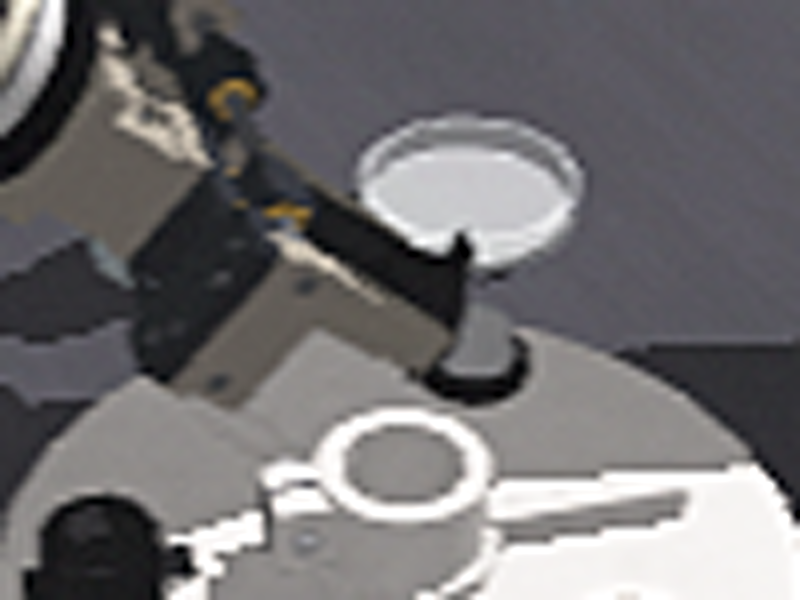

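View pics/t3.png

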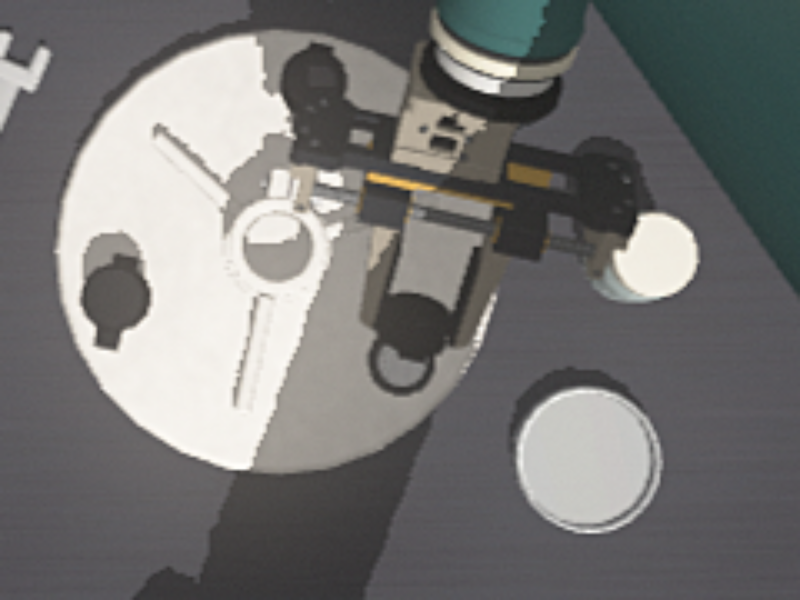

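The front right cap stands open, with the bolt bare at crop (400,360) in the top view. The other two caps are shut at (115,295) and (312,80), and the jar (655,255) and dish (588,458) have not moved. The opening works out at about 1.04 rad from the tool's turn and 1.15 rad from its position. I'll let it settle and hand in.

>>> carry_out:
  series:
    - [0,0,0,0,0,0,0.03]
    - [0,0,0,0,0,0,0.03]
    - [0,0,0,0,0,0,0.03]
    - [0,0,0,0,0,0,0.03]
    - [0,0,0,0,0,0,0.03]

```text
time_s: 9.1
position: [0.4803, -0.0768, 0.0533]
eef_rot: [179.8, 49.0, -14.0]
force: [-2.3, 3.6, -9.5]
finger_gap: 0.042
gripper_force: 15.0
```

```bash
python3 -c "
from plant import *
s=state();print(s['position'],s['eef_rot'],s['force'],s['gripper_force'],s['joint_vel']);print(hand_in())"
```

```text
[ 0.48033745 -0.07676225  0.05326822] [179.7849915   49.04403704 -13.99283082] [-2.27741688  3.64989727 -9.45924221] 14.993095798417926 [ 0.07626756  0.05299736  0.0283255   0.00354927  0.11278682 -0.01455656
  0.02317997]
the job is handed in; nothing more can be done
None
```

The front right bolt is the loose one: it gave 4 mm when tapped, so the other two were not tapped. I handed in with the gripper holding its cap open at about 1.05–1.15 rad; the last pictures showed the other caps shut and the jar and dish unmoved, though I did not re-measure the wrench, and hand-in returned no verdict.

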